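# Unload the pressure balance and put its masses away

## Robot

A 6-joint arm with a two-finger parallel gripper is mounted at the origin on the work surface. World frame = base frame: x ahead of the robot, y to its left, z up, the work surface at z = 0. Lengths are in mm, angles in rad, forces in N, time in s.
With the tool pointing down it reaches from about 375 to 900 mm from the base axis. Payload 3.1 kg.
Tool frame: the origin (TCP) lies at the very end of the fingers, on their centre line; the grasp point (between the pads) lies 19 mm behind it (robot.pinch_z is the distance from the TCP to the grasp point, in mm); z points along the fingers, y is the direction in which the jaws open and shut (so a half turn about z gives the same grasp; the last joint's range is limited). The gripper opens to 85 mm and grips with 20 to 120 N. Pads are 22 mm wide; open, the fingers measure 114 mm over their backs; the gripper's body (76 mm by 85 mm) begins 54 mm behind the grasp point. The pads swing forward as they close: fully open they stand 13 mm farther back than shut.
Start: joints at [1.024, 0.527, 1.433, -0, 1.181, -0.178], TCP at [224.686, 583.192, 231.31] pointing down, gripper open.
Joint ranges: [-3.08, 3.08], [-0.75, 2.2], [0.22, 2.44], [-1.43, 4.57], [0, 2.65], [-2.85, 2.85]. Speed limits (rad/s): [2.79, 2.79, 3.14, 3.14, 3.14, 3.14].

## Interface

Orientations are given as a 3x3 rotation matrix whose columns are the frame's x, y, z axes.
In Python, from rig import status, viewer, job, robot gives the robot as it stands. The module is installed in compiled form; this text tells all that it offers.
- The arm moves only by the tool carry_out, never from a script. Its argument "targets" is a list of rows, each a list of 2 entries, a list of its own where there are three numbers: the shift along the tool's x, y, z scaled (see below), then the turn about the tool's z scaled (see below). A call has 1 to 20 rows; each row shifts and turns the pose as measured when the row begins, along the tool's axes as they then stand; what a row does not reach is not made up. The controller multiplies each number of a shift by 0.3 m and each number of a turn by 90 degrees. A row lasts 1/8 s, in which the tool goes at most 62.5 mm and 10.7 degrees, less where a joint would pass 70% of its speed; a pose out of reach is approached as far as the arm can. A call with a number of a shift or a turn outside -1 to 1 is refused whole. A call with a gripper value outside its range is refused whole. "grip" is the gripper's target within -1 to 1 (shut at 1, half-way at 0, fully open at -1), set as the call begins (left out, the last holds). The fingers move at their own pace and stop on an object; the grip force is fixed at half the most. Time passes only in rows, so rows that do not move let the fingers close. It gives the time, the measured TCP pose, the force and the opening at its end, in the units of the state.
- status.read_state(): the state, without advancing time (a new reading comes with each control period).
- viewer.camera(name): name is "side" or "top"; returns the picture (384x512x3 uint8, red, green, blue); there is no depth.
- viewer.calibration(name): a dict with "fovy" (degrees; the focal length in pixels is half the picture's height over the tangent of half this angle, whatever the lens; pixels are square), "cx", "cy" (the principal point, pixels), "dist_coeffs" ([k1, k2, p1, p2, k3] as OpenCV has them; the pictures are not rectified), "rvec" (rotation vector, rad) and "tvec" (3), from world to camera coordinates, as OpenCV has them. Camera axes: x right, y down, z forward; pixel columns grow to the right and rows downward; lengths in mm; the calibration is good to about 2 mm. A picture is of the moment at which its call begins. calibration takes no time and is no camera call.
- job.close_job(): hands the job in, once; it reports no verdict.
Trained networks look in the newest picture that a camera, given by its name, has taken for a name from the list of things; names that differ only in an ending like _2 or _b are one class to them, and where a whole thing is asked for, a point or a joint stands for the part that bears it (a point fixed in the world has none). Each returns a list of dicts, best first, with "confidence" (0 to 1); they miss things now and then, are a little off and sometimes report something else, mostly with a low value. They report only what shows in the picture. A call takes as long as a camera call. They do not tell look-alikes from the thing itself.
- viewer.trace(camera, target): "pixels" (384x512 bool, what is visible of it).
- viewer.place_of(camera, target): "at" ([x, y, z] in mm, in world coordinates, good to about 4 mm: a listed point, or the origin of a listed thing).
The state is a dict: "time": time; "joint_positions": joint angles; "dq": joint speeds; "tau": joint torques, N m; "ee_pos": TCP position; "eef_rot": TCP orientation; "ft_force": force on the tool from outside, world axes, zero at the start; "torque": the same for the moment, N m; "grip_width": opening from 0.0 (shut) to 1.0 (fully open).
Only numpy, scipy, OpenCV 4.12 (cv2) and the standard library are available. Lean on these libraries where they do the work, as an engineer would, in place of code of your own. Each camera call takes 0.05 s, during which the arm holds its last target. There are 200 camera calls.

## Task

The pressure comparison is finished: unload both heads of the balance and put all five masses away, each lying flat, spigot up, in the recess of its own case. Stainless-steel masses belong in the blue-lined cases and brass ones in the red-lined cases, each in the case whose recess is made for its size. Lower every mass into its case; never let one drop.

Things in the scene. Friction and masses are not known exactly. Their poses are not given: they have to be found in the camera images.
- steel_large: Large grey stainless-steel mass: disc 66 mm in diameter, 22 mm thick, 0.58 kg, locating spigot on top (12 mm across, 3 mm high), recess to match underneath (16 mm across, 4 mm deep). Starts on a head of the white and teal pressure balance: round carrier 74 mm across, top 124 mm above the bench. Origin: centre of underside; z up.
- brass_large: Large yellow brass mass: disc 66 mm in diameter, 22 mm thick, 0.62 kg, locating spigot on top (12 mm across, 3 mm high), recess to match underneath (16 mm across, 4 mm deep). Starts on the other head of the balance (heads 170 mm apart; its slate-grey top is 85 mm above the bench; nothing on it stands above 195 mm). Origin: centre of underside; z up.
- steel_medium: Medium grey stainless-steel mass: disc 48 mm in diameter, 22 mm thick, 0.30 kg, locating spigot on top (12 mm across, 3 mm high), recess to match underneath (16 mm across, 4 mm deep). Starts on top of either large mass; masses just rest on one another, 22 mm apart in height, and lift straight off. Origin: centre of underside; z up.
- brass_medium: Medium yellow brass mass: disc 48 mm in diameter, 22 mm thick, 0.32 kg, locating spigot on top (12 mm across, 3 mm high), recess to match underneath (16 mm across, 4 mm deep). Starts on top of the other large mass. Origin: centre of underside; z up.
- steel_small: Small grey stainless-steel mass: disc 30 mm in diameter, 22 mm thick, 0.11 kg, locating spigot on top (12 mm across, 3 mm high), recess to match underneath (16 mm across, 4 mm deep). Starts on top of the medium steel mass. Origin: centre of underside; z up.
- case_steel_large: Large pale wooden case lined with blue felt, for the large stainless-steel mass: square block 102 x 102 mm, 16 mm high, fixed, lid off; round recess in its middle 82 mm across, 6 mm deep, so the felt lies 10 mm above the underside. Origin: centre of underside, on the bench; z up. Beside the cases lies a round dial gauge 35 mm high, not part of the job.
- case_brass_large: Large dark brown wooden case lined with red felt, for the large brass mass: square block 102 x 102 mm, 16 mm high, fixed, lid off; round recess in its middle 82 mm across, 6 mm deep, so the felt lies 10 mm above the underside. Origin: centre of underside, on the bench; z up.
- case_steel_medium: Medium pale wooden case lined with blue felt, for the medium stainless-steel mass: square block 84 x 84 mm, 16 mm high, fixed, lid off; round recess in its middle 64 mm across, 6 mm deep, so the felt lies 10 mm above the underside. Origin: centre of underside, on the bench; z up.
- case_brass_medium: Medium dark brown wooden case lined with red felt, for the medium brass mass: square block 84 x 84 mm, 16 mm high, fixed, lid off; round recess in its middle 64 mm across, 6 mm deep, so the felt lies 10 mm above the underside. Origin: centre of underside, on the bench; z up.
- case_steel_small: Small pale wooden case lined with blue felt, for the small stainless-steel mass: square block 66 x 66 mm, 16 mm high, fixed, lid off; round recess in its middle 46 mm across, 6 mm deep, so the felt lies 10 mm above the underside. Origin: centre of underside, on the bench; z up.
Not all that is in view belongs to the job. What is shaped like the steel_large but green or pink is not meant.

How it is judged (in metres and radians):
At the end, for the whole second after the job is handed in: Each of the five masses lies in the recess of its own case: within 10 mm of the case's centre, its underside on the felt (within about 3 mm), upright within 0.06 rad, released and at rest (horizontal distance between steel_large and case_steel_large below 0.01 m and z of steel_large in the frame of case_steel_large between 0.007 and 0.0125 m and angle between each of steel_large, brass_large, steel_medium, brass_medium, steel_small's own z axis and vertical below 0.06 rad and linear speed of each of steel_large, brass_large, steel_medium, brass_medium, steel_small below 0.02 m/s and horizontal distance between brass_large and case_brass_large below 0.01 m and z of brass_large in the frame of case_brass_large between 0.007 and 0.0125 m and horizontal distance between steel_medium and case_steel_medium below 0.01 m and z of steel_medium in the frame of case_steel_medium between 0.007 and 0.0125 m and horizontal distance between brass_medium and case_brass_medium below 0.01 m and z of brass_medium in the frame of case_brass_medium between 0.007 and 0.0125 m and horizontal distance between steel_small and case_steel_small below 0.01 m and z of steel_small in the frame of case_steel_small between 0.007 and 0.0125 m); the robot touches nothing.
It fails at once if a mass is dropped (moving faster than 0.5 m/s while not in the fingers, a fall of more than about 13 mm) ((linear speed of steel_large above 0.5 m/s and contact force between the fingers and steel_large below 0.05 N) or (linear speed of brass_large above 0.5 m/s and contact force between the fingers and brass_large below 0.05 N) or (linear speed of steel_medium above 0.5 m/s and contact force between the fingers and steel_medium below 0.05 N) or (linear speed of brass_medium above 0.5 m/s and contact force between the fingers and brass_medium below 0.05 N) or (linear speed of steel_small above 0.5 m/s and contact force between the fingers and steel_small below 0.05 N)).
It also fails if it takes over 144 s, if anything falls off the work surface, if the arm or the gripper's body presses on something with over 40 N, if the wrist force passes 120 N, or if a joint passes its speed limit or range.

## Working session

There is one attempt and no reset: what is moved stays moved. The work goes in short steps, Python scripts to look and compute and a tool call to move; the robot and the scene stay as the last step left them, time stands still between calls to the robot, and variables do not carry over. Pictures are saved under pics/ and viewed, about 12 in all and at most 16, crops included, and the job is handed in when it is done.

Besides the shell and the picture viewer there is one more tool, called after "Request:" in YAML: its name, and indented under it one key for each argument. carry_out: Moves the arm, as the interface text tells. Shifts and turns lie within -1 to 1; 1 stands for 0.3 m of shift or 90 degrees of turn. Its arguments: {"type":"object","properties":{"targets":{"type":"array"},"grip":{"type":"number"}},"required":["targets"]}

```bash
mkdir -p pics
python3 - <<'E'
from rig import status, viewer, job, robot
import cv2,numpy as np
s=status.read_state(); print(s['time'],s['ee_pos'],np.round(s['eef_rot'],3).tolist(),s['grip_width'],robot.pinch_z)
for c in('side','top'):
    im=viewer.camera(c); cv2.imwrite(f'pics/{c}0.png',im[:,:,::-1]); print(c,viewer.calibration(c))
names="steel_large brass_large steel_medium brass_medium steel_small case_steel_large case_brass_large case_steel_medium case_brass_medium case_steel_small".split()
for n in names:
    for c in('side','top'):
        print(n,c,[(np.round(d['at']).tolist(),round(d['confidence'],2)) for d in viewer.place_of(c,n)])
print(status.read_state()['time'])
E
```

```text
0.0 [224.31797704 582.57111407 230.31848714] [[-0.933, 0.36, -0.001], [0.36, 0.933, -0.002], [0.0, -0.002, -1.0]] 1.0035266140317003 18.700000000000003
side {'fovy': 54.58358448572024, 'cx': 256.92573788162645, 'cy': 193.41493922208969, 'dist_coeffs': array([0.00539417, 0.        , 0.        , 0.        , 0.        ]), 'rvec': array([ 0.11080173, -2.84990645,  1.27475652]), 'tvec': array([ 513.26768435,  124.43381821, 1162.07829892])}
top {'fovy': 54.171877503339076, 'cx': 251.88510043132553, 'cy': 191.47018820186355, 'dist_coeffs': array([0.03610318, 0.        , 0.        , 0.        , 0.        ]), 'rvec': array([ 2.21417981, -2.20612131,  0.1058957 ]), 'tvec': array([-15.87219044, 506.88378126, 992.32784611])}
steel_large side [([725.0, -196.0, 1.0], 0.78), ([591.0, -343.0, 3.0], 0.72), ([585.0, 145.0, 122.0], 0.66), ([336.0, 126.0, 2.0], 0.62), ([287.0, 256.0, 1.0], 0.56)]
steel_large top [([721.0, -195.0, 2.0], 0.9), ([292.0, 261.0, 4.0], 0.68), ([340.0, 130.0, -3.0], 0.67), ([587.0, 148.0, 125.0], 0.5), ([556.0, 310.0, 126.0], 0.24)]
brass_large side [([561.0, 309.0, 123.0], 0.
[... 363 characters left out ...]
, 0.76)]
steel_small side [([585.0, 149.0, 168.0], 0.67)]
steel_small top [([584.0, 147.0, 165.0], 0.72), ([595.0, -350.0, -2.0], 0.21)]
case_steel_large side [([584.0, -81.0, -0.0], 0.8)]
case_steel_large top [([591.0, -86.0, 3.0], 0.93)]
case_brass_large side [([598.0, -219.0, -0.0], 0.76)]
case_brass_large top [([592.0, -220.0, 2.0], 0.72)]
case_steel_medium side [([446.0, -349.0, -1.0], 0.55)]
case_steel_medium top [([447.0, -347.0, 0.0], 0.97)]
case_brass_medium side [([451.0, -88.0, 0.0], 0.73)]
case_brass_medium top [([452.0, -94.0, -2.0], 0.85)]
case_steel_small side [([591.0, -344.0, -1.0], 0.61)]
case_steel_small top [([597.0, -348.0, 3.0], 0.88), ([582.0, 149.0, 147.0], 0.68)]
1.1
```

View pics/side0.png

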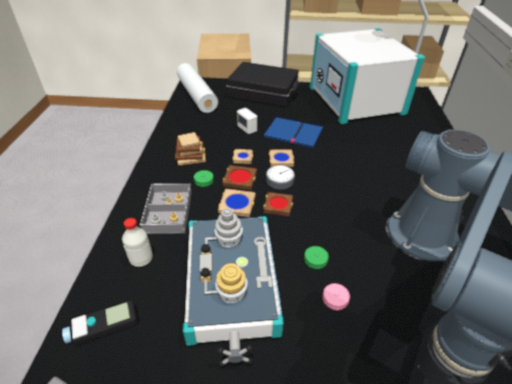

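View pics/top0.png

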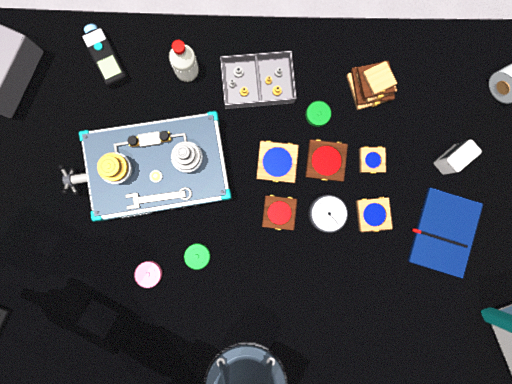

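The grey stack stands at about (185,157) in the top view and the yellow one at (114,167). The cases are at (278,162), (326,160), (372,160), (280,212) and (375,214), with the dial gauge at (329,213). The green and pink discs are decoys. Next I'll triangulate precisely from the two views.

```bash
cat > h.py <<'E'
from rig import status, viewer, job, robot
import cv2,numpy as np
def cam(c):
    k=viewer.calibration(c); f=192/np.tan(np.radians(k['fovy']/2))
    return np.array([[f,0,k['cx']],[0,f,k['cy']],[0,0,1.]]),k['dist_coeffs'],cv2.Rodrigues(k['rvec'])[0],k['tvec']
def ray(c,uv):
    K,d,R,t=cam(c); p=cv2.undistortPoints(np.array([[uv]],float),K,d)[0,0]
    v=R.T@np.array([p[0],p[1],1]); return -R.T@t, v/np.linalg.norm(v)
def tri(a,b):
    (o1,v1),(o2,v2)=ray('side',a),ray('top',b)
    A=np.stack([v1,-v2],1); s=np.linalg.lstsq(A,o2-o1,rcond=None)[0]
    p,q=o1+s[0]*v1,o2+s[1]*v2; return (p+q)/2,np.linalg.norm(p-q)
def onz(c,uv,z):
    o,v=ray(c,uv); return o+v*(z-o[2])/v[2]
def proj(c,P):
    K,d,R,t=cam(c); return cv2.projectPoints(np.array([P],float),R,t,K,d)[0][0,0]
def cen(m):
    ys,xs=np.nonzero(m); return np.array([xs.mean(),ys.mean()])
def felt(im,color,uv,r=26):
    h=im.astype(int); R,G,B=h[...,0],h[...,1],h[...,2]
    m=(B>R+60)&(B>G+40) if color=='steel' else (R>B+60)&(R>G+70)
    n,l,s,cc=cv2.connectedComponentsWithStats(m.astype(np.uint8))
    k=[i for i in range(1,n) if s[i,4]>40 and np.linalg.norm(cc[i]-uv)<r]
    k=min(k,key=lambda i:np.linalg.norm(cc[i]-uv)); return cc[k],s[k]
E
python3 - <<'E'
from h import *
ims={c:viewer.camera(c) for c in('side','top')}
for n,p in dict(case_steel_large=(589,-84),case_brass_large=(594,-220),case_steel_medium=(447,-348),case_brass_medium=(452,-92),case_steel_small=(595,-347)).items():
    f={c:felt(ims[c],n.split('_')[1],proj(c,[*p,10])) for c in ims}
    P,e=tri(f['side'][0],f['top'][0]); print(n,P.round(1),round(e,1),*(onz(c,f[c][0],11).round(1)[:2] for c in f),[f[c][1][2:].tolist() for c in f])
for n,z in dict(steel_small=(585,147,179),brass_medium=(557,313,157),steel_medium=(585,147,157),brass_large=(557,313,135),steel_large=(585,147,135)).items():
    u={}
    for c in ims:
        q=proj(c,z); best=[m for m in viewer.trace(c,n) if np.linalg.norm(cen(m['pixels'])-q)<12]
        if best: m=best[0]['pixels'];u[c]=cen(m); ys,xs=np.nonzero(m); print(' ',c,best[0]['confidence'],xs.min(),xs.max(),ys.min(),ys.max(),ims[c][m].mean(0).round(),onz(c,u[c],z[2]).round(1))
    if len(u)==2: P,e=tri(u['side'],u['top']); print(n,P.round(1),round(e,1))
a=cv2.resize(ims['side'][200:310,190:270],None,fx=5,fy=5)
b=cv2.resize(ims['top'][130:196,85:215],None,fx=3,fy=5)[:550]
b=cv2.copyMakeBorder(b,0,550-b.shape[0],0,0,cv2.BORDER_CONSTANT)
cv2.imwrite('pics/z1.png',np.hstack([a,b])[:,:,::-1])
E
```

```text
case_steel_large [587.9 -81.7  13.9] 0.3 [588.2 -84.7] [588.5 -82. ] [[23, 15, 269], [29, 29, 672]]
case_brass_large [ 593.1 -215.5   13. ] 0.3 [ 593.2 -217.9] [ 593.6 -216. ] [[24, 15, 281], [31, 31, 754]]
case_steel_medium [ 446.8 -344.2   15. ] 1.0 [ 446.2 -349.6] [ 447.3 -345.6] [[15, 8, 93], [23, 23, 403]]
case_brass_medium [448.8 -87.2  13. ] 3.3 [450.4 -89.4] [447.2 -87.4] [[21, 14, 223], [33, 31, 672]]Traceback (most recent call last):
  File "<stdin>", line 4, in <module>
  File "h.py", line 24, in felt
    k=min(k,key=lambda i:np.linalg.norm(cc[i]-uv)); return cc[k],s[k]
ValueError: min() iterable argument is empty
```

```bash
sed -i 's/(R>B+60)&(R>G+70)/(R>110)\&(G<45)\&(B<50)/; s/s\[i,4\]>40/s[i,4]>15/' h.py
python3 - <<'E'
from h import *
ims={c:viewer.camera(c) for c in('side','top')}
for n,p in dict(case_steel_large=(589,-84),case_brass_large=(594,-220),case_steel_medium=(447,-348),case_brass_medium=(452,-92),case_steel_small=(595,-347)).items():
  try:
    f={c:felt(ims[c],n.split('_')[1],proj(c,[*p,10])) for c in ims}
    P,e=tri(f['side'][0],f['top'][0]); print(n,P.round(1),round(e,1),*(onz(c,f[c][0],11).round(1)[:2] for c in f),[f[c][1][2:].tolist() for c in f])
  except Exception as e: print(n,e)
for n,z in dict(steel_small=(585,147,179),brass_medium=(557,313,157),steel_medium=(585,147,157),brass_large=(557,313,135),steel_large=(585,147,135)).items():
    u={}
    for c in ims:
        q=proj(c,z); best=[m for m in viewer.trace(c,n) if np.linalg.norm(cen(m['pixels'])-q)<12]
        if best: m=best[0]['pixels'];u[c]=cen(m); ys,xs=np.nonzero(m); print(' ',c,best[0]['confidence'],xs.min(),xs.max(),ys.min(),ys.max(),ims[c][m].mean(0).round(),onz(c,u[c],z[2]).round(1))
    if len(u)==2: P,e=tri(u['side'],u['top']); print(n,P.round(1),round(e,1))
a=cv2.resize(ims['side'][200:310,190:270],None,fx=5,fy=5)
b=cv2.resize(ims['top'][130:196,85:215],None,fx=3,fy=5)[:550]
b=cv2.copyMakeBorder(b,0,550-b.shape[0],0,0,cv2.BORDER_CONSTANT)
cv2.imwrite('pics/z1.png',np.hstack([a,b])[:,:,::-1]); print([x for x in dir(robot) if x[0]!='_'])
E
```

```text
case_steel_large [587.9 -81.7  13.9] 0.3 [588.2 -84.7] [588.5 -82. ] [[23, 15, 269], [29, 29, 671]]
case_brass_large min() iterable argument is empty
case_steel_medium [ 446.8 -344.2   14.9] 1.0 [ 446.2 -349.6] [ 447.3 -345.7] [[15, 8, 93], [23, 23, 401]]
case_brass_medium min() iterable argument is empty
case_steel_small [ 594.7 -342.3   14.8] 1.2 [ 594.7 -347.4] [ 595.8 -343.8] [[10, 5, 39], [16, 16, 196]]
  side 0.42 221 232 209 221 [167. 166. 161.] [585.2 146.5 179. ]
  side 0.91 220 240 264 285 [222. 191. 113.] [555.7 315.7 157. ]
  top 0.59 97 121 156 176 [241. 236. 151.] [555.3 315.9 157. ]
brass_medium [555.5 315.8 157.2] 0.4
  side 0.54 218 236 215 229 [166. 165. 160.] [583.9 156.1 157. ]
  top 0.64 174 194 143 164 [225. 223. 221.] [583.8 142.3 157. ]
steel_medium [585.9 144.1 144.2] 0.2
  side 0.61 216 244 272 294 [207. 180. 115.] [554.9 329.6 135. ]
  top 0.74 101 127 153 180 [236. 226. 138.] [552.6 301.9 135. ]
brass_large [557.1 310.7 106.9] 2.4
  side 0.49 216 239 219 238 [172. 172. 167.] [579.9 161.8 135. ]
  top 0.83 171 199 142 169 [233. 231. 230.] [577.8 141.6 135. ]
steel_large [581.8 144.2 115.5] 2.3
['MotionError', 'pinch_z']
```

View pics/z1.png

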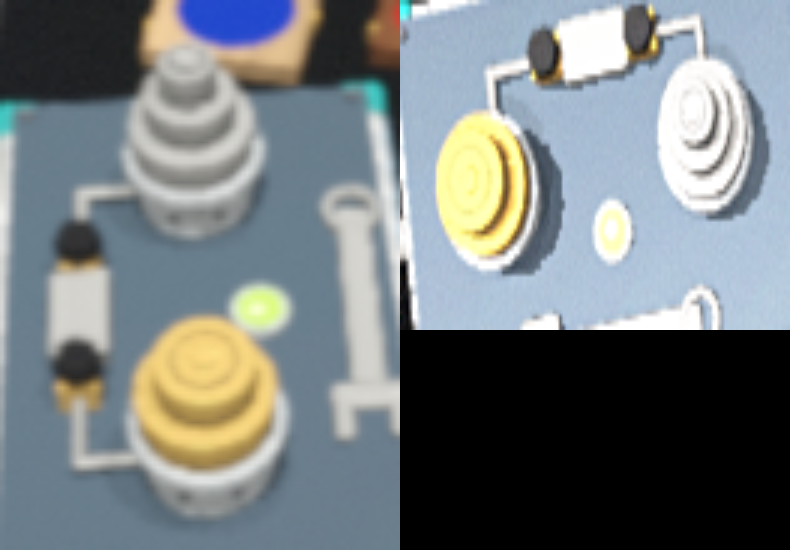

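The left stack is all grey steel at about (585,147). The right one is all yellow brass at about (556,314). First I'll square the tool up and go above the steel stack.

Request:
carry_out:
  targets:
    - [[0, 0, 0], -0.117]
    - [[0, 0, 0], -0.117]
    - [[-0.12, -0.145, 0], 0]
    - [[-0.12, -0.145, 0], 0]
    - [[-0.12, -0.145, 0], 0]
    - [[-0.12, -0.145, 0], 0]
    - [[-0.12, -0.145, 0], 0]
    - [[-0.12, -0.145, 0], 0]
    - [[-0.12, -0.145, 0], 0]
    - [[-0.12, -0.145, 0], 0]
  grip: -1

```text
time: 3.05
ee_pos: [525.0, 234.0, 232.3]
eef_rot: [[-1.0, -0.02, 0.005], [-0.02, 1.0, 0.005], [-0.006, 0.005, -1.0]]
ft_force: [0.6, 0.8, 0.9]
grip_width: 1.003
```

Request:
carry_out:
  targets:
    - [[-0.1, -0.145, 0], 0.013]
    - [[-0.09, -0.12, 0], 0]
    - [[0, 0, 0], 0]
    - [[0, 0, 0], 0]

```text
time: 3.55
ee_pos: [587.6, 148.7, 232.3]
eef_rot: [[-1.0, 0.007, 0.008], [0.007, 1.0, 0.005], [-0.008, 0.005, -1.0]]
ft_force: [0.3, -0.1, 0.8]
grip_width: 0.999
```

```bash
cat > look.py <<'E'
from h import *
import sys
s=status.read_state(); p=np.array(s['ee_pos']); R=np.array(s['eef_rot']); print(s['time'],p.round(1),R.round(3).tolist(),np.round(s['ft_force'],1),s['grip_width'])
out=[]
for c in('side','top'):
    im=viewer.camera(c); u=proj(c,p); print(c,u.round(1)); a,b=int(u[0])-50,int(u[1])-60
    a=max(0,min(412,a)); b=max(0,min(264,b)); im=cv2.resize(im[b:b+120,a:a+100],None,fx=4,fy=4,interpolation=cv2.INTER_CUBIC)
    cv2.circle(im,(int((u[0]-a)*4),int((u[1]-b)*4)),2,(255,0,255),-1); out.append(im)
cv2.imwrite('pics/%s.png'%sys.argv[1],np.hstack(out)[:,:,::-1])
E
python3 look.py l1
```

```text
3.55 [587.6 148.7 232.3] [[-1.0, 0.007, 0.008], [0.007, 1.0, 0.005], [-0.008, 0.005, -1.0]] [ 0.3 -0.1  0.8] 0.9985285532928764
side [224.5 200. ]
top [178.4 146.7]
```

View pics/l1.png

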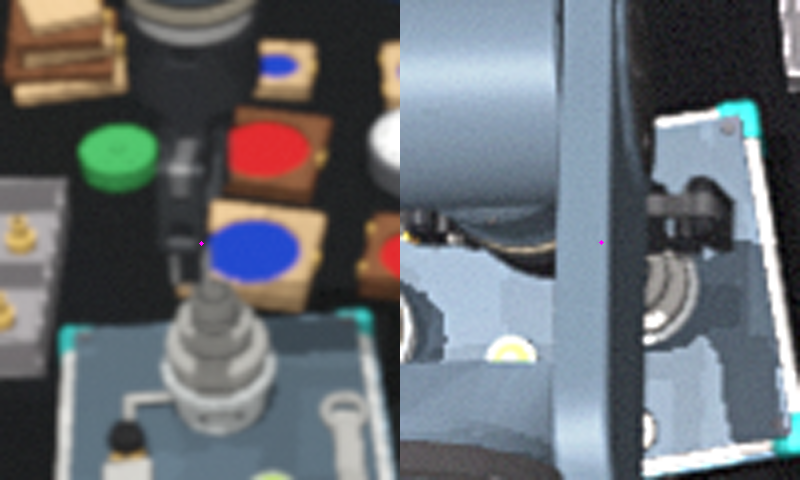

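Run:
```python
from h import *
s=status.read_state(); p=np.array(s['ee_pos']); R=np.array(s['eef_rot'])
im=viewer.camera('side'); a,b,k=175,120,7
im=im[b:b+85,a:a+110].astype(float); im=(255*(im/255)**0.5).astype(np.uint8)
im=cv2.resize(im,None,fx=k,fy=k,interpolation=cv2.INTER_CUBIC)
for zb in(13,50,73):
  for y0,y1,c in((42.5,57,(255,0,255)),(-57,-42.5,(255,255,0))):
    q=[proj('side',p+R@np.array([x,y,-zb])) for x,y in((-11,y0),(11,y0),(11,y1),(-11,y1))]
    q=((np.array(q)+.5-[a,b])*k).astype(int); cv2.polylines(im,[q],True,c,1)
cv2.imwrite('pics/l2.png',im[:,:,::-1])
```

```text
(no output)
```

View pics/l2.png

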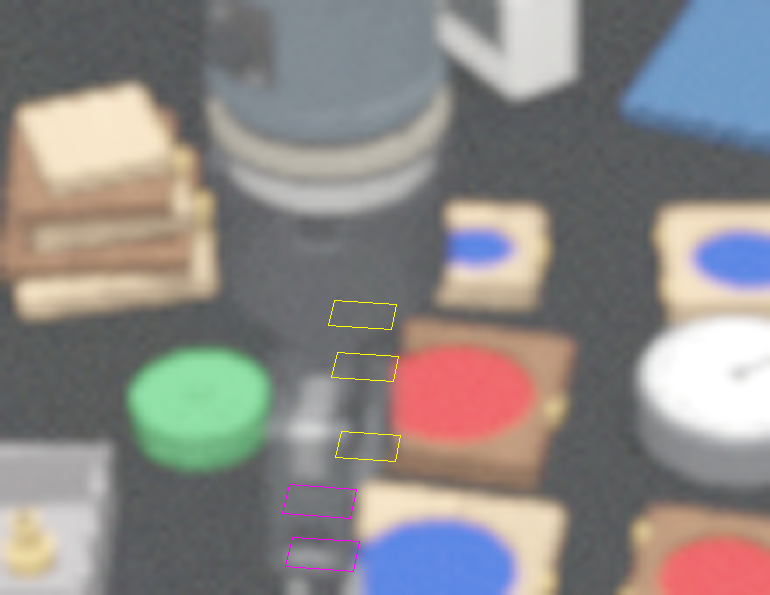

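Request:
carry_out:
  targets:
    - [[0.009, -0.005, 0.05], 0]
    - [[0, 0, 0.08], 0]
    - [[0, 0, 0.055], 0]
    - [[0, 0, 0], 0]

```text
time: 4.2
ee_pos: [581.0, 151.9, 173.4]
eef_rot: [[-1.0, -0.0, 0.005], [-0.0, 1.0, 0.005], [-0.005, 0.005, -1.0]]
ft_force: [0.3, -0.1, -0.4]
grip_width: 1.001
```

```bash
python3 look.py l3
```

```text
4.2 [581.  151.9 173.4] [[-1.0, -0.0, 0.005], [-0.0, 1.0, 0.005], [-0.005, 0.005, -1.0]] [ 0.3 -0.1 -0.4] 1.0011585982818456
side [227.9 217.7]
top [181.  154.2]
```

View pics/l3.png

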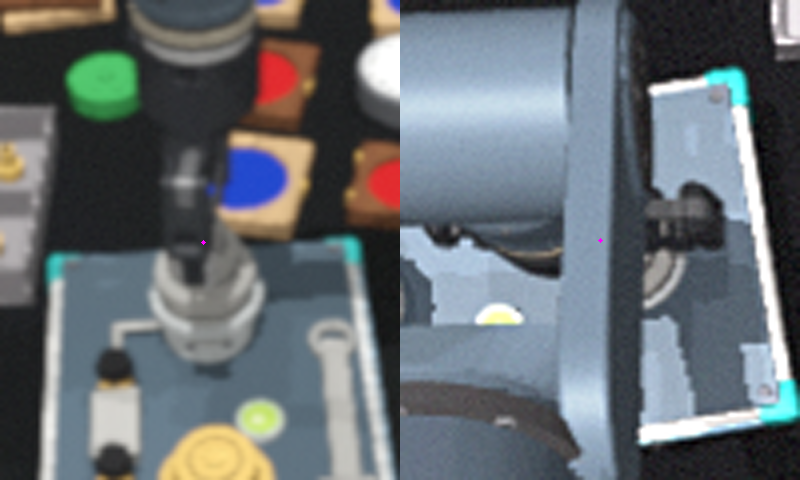

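Run:
```python
from h import *
print(status.read_state()['ee_pos'])
for P in((581,200,186),(585,200,186),(590,200,186),(581,209,186),(585,147,190),(585,147,146)): print(P,proj('side',P).round(1))
im=viewer.camera('side')
print(im[215:232,214:246].mean(2).astype(int))
```

```text
[582.44975022 151.82989054 175.05663799]
(581, 200, 186) [225.1 228.1]
(585, 200, 186) [223.5 228. ]
(590, 200, 186) [221.5 227.9]
(581, 209, 186) [224.6 230.8]
(585, 147, 190) [226.3 211.7]
(585, 147, 146) [227.  223.6]
[[ 34  33  36  42  47  47  43  41  39  38  40  46  49  50  49  65  93 106
  103 107 115 112  96  85  83  88  94  97  98  97  96  97]
 [ 31  33  36  43  46  46  46  48  49  43  42  44  47  51  47  62  93 103
   99 101 111 109  90  61  49  48  53  60  64  63  68  74]
 [ 32  32  38  44  50  52  64  70  72  66  62  58  55  51  49  67  93 102
   93  97 109 112  98  69  45  34  34  36  40  40  46  51]
 [ 39  38  42  51  55  61  77  87  88  86  83  78  66  55  56  73  92  98
   92  97 109 115 109  93  73  56  53  53  54  54  58  61]
 [ 61  68  80  84  75  65  72  79  80  79  80  77  66  58  67  82  91  95
   93 104 115 116 114 109 101  83  72  68  67  69  69  70]
 [ 97 110 128 131 109  76  67  68  66  64  66  63  58  61  76  93 103 101
  100 110 117 118 113 114 111 100  81  73  73  73  73  72]
 [110 125 153 162 138 103  87  75  55  49  49  48  47  62  90 106 110 112
  113 1
[... 682 characters left out ...]
7 182 168 139 113  94  77  72  73]
 [122 144 168 181 185 180 163 134 101  74  64  64  68  83 106 117 113 104
  100 104 110 130 163 180 176 157 141 142 123  87  72  73]
 [132 151 162 173 182 185 180 165 142 118 101  97 102 106 108 108 103 106
  111 115 124 144 169 177 166 149 159 173 149  98  73  72]
 [147 165 160 157 172 182 186 182 172 154 131 123 126 126 120 115 114 116
  120 123 143 164 176 168 147 133 163 183 160 102  71  70]
 [165 189 174 146 155 171 181 185 184 175 155 144 152 144 124 119 118 120
  122 133 157 171 168 150 128 127 166 183 156  98  68  66]
 [162 191 182 146 135 149 167 177 182 179 161 155 161 149 128 122 121 121
  124 132 150 155 143 129 117 135 177 184 150  94  68  70]]
```

```bash
cat > avg.py <<'E'
from h import *
def avg(n=5):
    P=[]
    for i in range(n):
        P.append(status.read_state()['ee_pos']); 
        if i<n-1: viewer.camera('side')
    P=np.array(P); return P.mean(0),P.std(0)
if __name__=='__main__':
    import sys
    p,sd=avg(); s=status.read_state(); R=np.array(s['eef_rot'])
    print('t',s['time'],'mean',p.round(1),'sd',sd.round(1),'F',np.round(s['ft_force'],1),'g',round(s['grip_width'],3))
    if len(sys.argv)>3:
        d=R.T@(np.array(sys.argv[1:4],float)-p); print('tool delta mm',d.round(1),'scaled',(d/300).round(3), 'turn',np.round(np.arctan2(R[1,0],-R[0,0])/(np.pi/2),3))
E
python3 avg.py 585 147 175
```

```text
t 4.55 mean [583.6 151.5 176.2] sd [0.2 0.1 0.2] F [-0.4 -0.1 -0.2] g 1.001
tool delta mm [-1.4 -4.5  1.1] scaled [-0.005 -0.015  0.004] turn 0.0
```

Request:
carry_out:
  targets:
    - [[-0.005, -0.015, 0.004], 0]
    - [[0, 0, 0], 0]

```text
time: 4.8
ee_pos: [585.8, 146.5, 175.8]
eef_rot: [[-1.0, 0.001, 0.013], [0.001, 1.0, 0.006], [-0.013, 0.006, -1.0]]
ft_force: [0.1, 0.2, -0.2]
grip_width: 0.994
```

```bash
python3 avg.py 585 147 175
```

```text
t 5.0 mean [585.7 146.7 175.8] sd [0.1 0.1 0.1] F [ 0.9  0.1 -1. ] g 1.003
tool delta mm [0.7 0.3 0.8] scaled [0.002 0.001 0.003] turn 0.0
```

Request:
carry_out:
  targets:
    - [[0, 0, 0], 0]
    - [[0, 0, 0], 0]
    - [[0, 0, 0], 0]
    - [[0, 0, 0], 0]
    - [[0, 0, 0], 0]
    - [[0, 0, 0], 0]
  grip: 1

```text
time: 5.75
ee_pos: [585.7, 146.9, 176.0]
eef_rot: [[-1.0, -0.0, 0.013], [-0.0, 1.0, 0.005], [-0.013, 0.005, -1.0]]
ft_force: [0.2, 0.1, 0.6]
grip_width: 0.324
```

```bash
python3 look.py l4;python3 avg.py 585 147 175
```

```text
5.75 [585.7 146.9 176. ] [[-1.0, -0.0, 0.013], [-0.0, 1.0, 0.005], [-0.013, 0.005, -1.0]] [0.2 0.1 0.6] 0.3238684865202964
side [226.3 215.5]
top [183.2 152. ]
t 6.05 mean [585.7 146.9 176. ] sd [0. 0. 0.] F [-0.1  0.3  1.1] g 0.326
tool delta mm [0.7 0.1 1. ] scaled [0.002 0.    0.003] turn -0.0
```

View pics/l4.png

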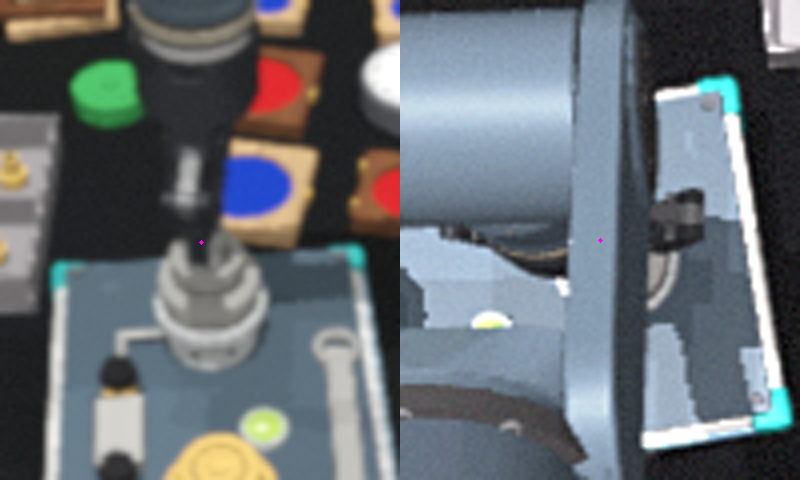

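Request:
carry_out:
  targets:
    - [[0, 0, -0.03], 0]
    - [[0, 0, -0.08], 0]
    - [[0, 0, -0.08], 0]
    - [[0, 0, 0], 0]

```text
time: 6.55
ee_pos: [583.9, 146.7, 234.1]
eef_rot: [[-1.0, -0.0, 0.01], [0.0, 1.0, 0.006], [-0.01, 0.006, -1.0]]
ft_force: [-0.2, 0.0, -1.0]
grip_width: 0.323
```

Request:
carry_out:
  targets:
    - [[0, -0.08, 0], 0]
    - [[0, -0.16, 0], 0]
    - [[-0.01, -0.2, 0], 0]
    - [[-0.01, -0.2, 0], 0]
    - [[0, -0.2, 0], 0]
    - [[0, -0.2, 0], 0]
    - [[0, -0.2, 0], 0]
    - [[0, -0.2, 0], 0]
    - [[0, -0.13, 0], 0]
    - [[0, -0.06, 0], 0]
    - [[0, 0, 0], 0]
    - [[0, 0, 0], 0]

```text
time: 8.05
ee_pos: [585.6, -351.1, 216.1]
eef_rot: [[-1.0, -0.004, -0.006], [-0.004, 1.0, 0.018], [0.006, 0.018, -1.0]]
ft_force: [-0.0, 0.5, -1.5]
grip_width: 0.321
```

```bash
python3 look.py l5;python3 avg.py 595 -346 60
```

```text
8.05 [ 585.6 -351.1  216.1] [[-1.0, -0.004, -0.006], [-0.004, 1.0, 0.018], [0.006, 0.018, -1.0]] [-0.   0.5 -1.5] 0.321248769308221
side [244.7 106.9]
top [410.  150.8]
t 8.35 mean [ 586.1 -351.4  216.9] sd [0.1 0.4 0.2] F [-0.5  0.2 -0.5] g 0.319
tool delta mm [ -9.6   2.8 156.9] scaled [-0.032  0.009  0.523] turn -0.003
```

View pics/l5.png

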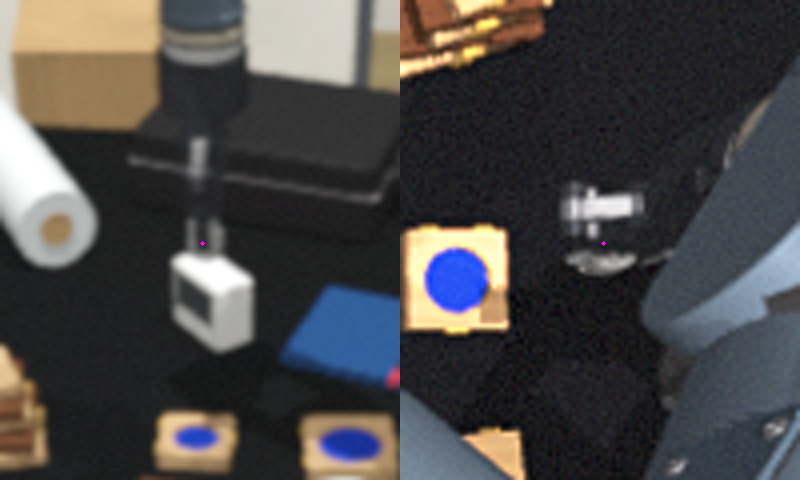

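Request:
carry_out:
  targets:
    - [[-0.02, 0.009, 0.08], 0.003]
    - [[-0.012, 0, 0.18], 0]
    - [[0, 0, 0.18], 0]
    - [[0, 0, 0.1], 0]
    - [[0, 0, 0.03], 0]
    - [[0, 0, 0], 0]

```text
time: 9.1
ee_pos: [600.0, -346.5, 46.4]
eef_rot: [[-1.0, -0.003, 0.004], [-0.003, 1.0, 0.01], [-0.004, 0.01, -1.0]]
ft_force: [0.3, 0.5, -1.2]
grip_width: 0.327
```

```bash
python3 look.py l6; python3 avg.py 595 -346 25
```

```text
9.1 [ 600.  -346.5   46.4] [[-1.0, -0.003, 0.004], [-0.003, 1.0, 0.01], [-0.004, 0.01, -1.0]] [ 0.3  0.5 -1.2] 0.3272534593391386
side [241.3 147.4]
top [378.5 156.1]
t 9.4 mean [ 600.7 -347.4   48.1] sd [0.1 0.1 0.2] F [-1.2 -0.2 -1.8] g 0.32
tool delta mm [ 5.9  1.2 23.1] scaled [0.02  0.004 0.077] turn -0.002
```

View pics/l6.png

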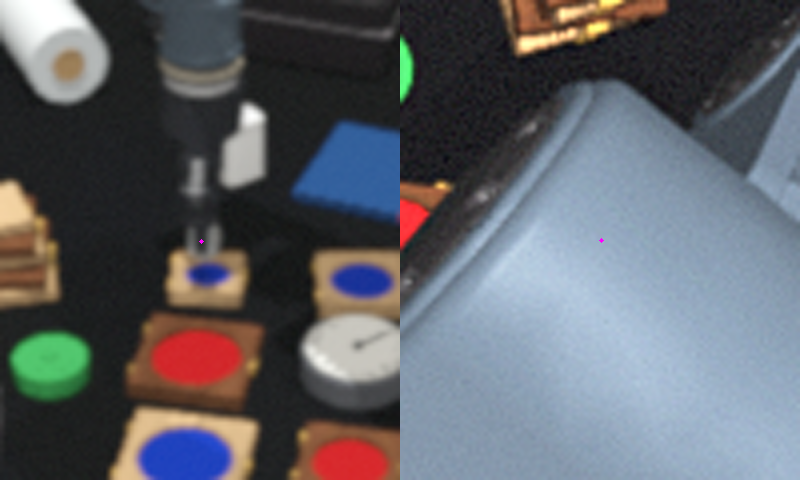

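Request:
carry_out:
  targets:
    - [[0.02, 0.004, 0.03], 0]
    - [[0, 0, 0.047], 0]
    - [[0, 0, 0], 0]

```text
time: 9.78
ee_pos: [594.3, -346.2, 24.4]
eef_rot: [[-1.0, -0.003, 0.007], [-0.003, 1.0, 0.007], [-0.007, 0.007, -1.0]]
ft_force: [-0.5, -0.3, -1.5]
grip_width: 0.322
```

```bash
python3 avg.py 595 -346 18.5
```

```text
t 9.975 mean [ 595.1 -346.7   25.5] sd [0.5 0.3 0.7] F [-0.5  0.4 -1.2] g 0.317
tool delta mm [0.1 0.7 7. ] scaled [0.    0.002 0.023] turn -0.002
```

Request:
carry_out:
  targets:
    - [[0, 0.002, 0.015], 0]
    - [[0, 0, 0.004], 0]
    - [[0, 0, 0.004], 0]
    - [[0, 0, 0], 0]

```text
time: 10.48
ee_pos: [596.3, -346.7, 19.5]
eef_rot: [[-1.0, -0.003, 0.011], [-0.003, 1.0, 0.004], [-0.011, 0.004, -1.0]]
ft_force: [-0.2, 0.2, -1.8]
grip_width: 0.321
```

```bash
python3 avg.py 595 -346 18
```

```text
t 10.675 mean [ 596.4 -346.8   19.6] sd [0.  0.  0.1] F [ 0.4 -0.4 -1.8] g 0.323
tool delta mm [1.4 0.8 1.6] scaled [0.005 0.003 0.005] turn -0.002
```

Request:
carry_out:
  targets:
    - [[0.004, 0.002, 0.005], 0]
    - [[0, 0, 0.002], 0]
    - [[0, 0, 0], 0]

```text
time: 11.05
ee_pos: [595.1, -346.2, 18.1]
eef_rot: [[-1.0, -0.003, 0.011], [-0.003, 1.0, 0.003], [-0.011, 0.003, -1.0]]
ft_force: [0.1, 0.2, -1.3]
grip_width: 0.32
```

```bash
python3 avg.py 595 -346 18
```

```text
t 11.25 mean [ 595.1 -346.3   18.1] sd [0. 0. 0.] F [-0.9  0.1  1. ] g 0.316
tool delta mm [0.1 0.3 0.1] scaled [0.    0.001 0.   ] turn -0.002
```

Request:
carry_out:
  targets:
    - [[0, 0, 0], 0]
    - [[0, 0, 0], 0]
    - [[0, 0, 0], 0]
    - [[0, 0, -0.04], 0]
    - [[0, 0, -0.16], 0]
    - [[0, 0, -0.2], 0]
    - [[0, 0, -0.18], 0]
    - [[0, 0.08, -0.05], 0]
    - [[0, 0.16, 0], 0]
    - [[0, 0.2, 0], 0]
    - [[0.01, 0.2, 0], 0]
    - [[0.01, 0.2, 0], 0]
    - [[0, 0.2, 0], 0]
    - [[0, 0.2, 0], 0]
    - [[0, 0.2, 0], 0]
    - [[0, 0.13, 0], 0]
    - [[0, 0.06, 0], 0]
    - [[0, 0, 0], 0]
    - [[0, 0, 0], 0]
  grip: -0.6

```text
time: 13.62
ee_pos: [576.8, 160.5, 213.8]
eef_rot: [[-1.0, -0.004, 0.004], [-0.004, 1.0, 0.003], [-0.004, 0.003, -1.0]]
ft_force: [-0.1, -0.2, -0.8]
grip_width: 0.801
```

```bash
cat > m.py <<'E'
# where a mass lies: fit of trace centroid near guess (mid-height), both cameras
from avg import *
import sys
n=sys.argv[1]; z=[float(a) for a in sys.argv[2:5]]; u={}
for c in('side','top'):
    viewer.camera(c); q=proj(c,z)
    for m in viewer.trace(c,n):
        k=cen(m['pixels'])
        if np.linalg.norm(k-q)<12: u[c]=k; ys,xs=np.nonzero(m['pixels']); print(c,round(m['confidence'],2),xs.min(),xs.max(),ys.min(),ys.max(),onz(c,k,z[2]).round(1)); break
    print(c,'place',[(np.round(d['at'],1).tolist(),round(d['confidence'],2)) for d in viewer.place_of(c,n) if np.linalg.norm(d['at'][:2]-np.array(z[:2]))<40])
if len(u)==2: P,e=tri(u['side'],u['top']); print('tri',P.round(1),round(e,1))
E
python3 m.py steel_small 595 -346 21; python3 avg.py 585 147 190
```

```text
side place [([593.4, -342.3, 8.2], 0.43)]
top 0.59 369 379 155 165 [ 593.6 -344.    21. ]
top place [([594.5, -346.7, 7.7], 0.62)]
t 14.125 mean [577.2 160.9 214. ] sd [0.1 0.3 0. ] F [0.2 0.7 0.2] g 0.801
tool delta mm [ -7.7 -14.   24. ] scaled [-0.026 -0.047  0.08 ] turn -0.003
```

Request:
carry_out:
  targets:
    - [[-0.026, -0.047, 0.05], 0.003]
    - [[0, 0, 0.08], 0]
    - [[0, 0, 0.05], 0]
    - [[0, 0, 0.02], 0]
    - [[0, 0, 0], 0]

```text
time: 14.75
ee_pos: [587.0, 144.3, 149.9]
eef_rot: [[-1.0, 0.002, 0.005], [0.002, 1.0, 0.003], [-0.005, 0.003, -1.0]]
ft_force: [0.3, -0.4, -0.5]
grip_width: 0.803
```

```bash
python3 avg.py 585 147 150.5
```

```text
t 14.95 mean [587.4 144.5 150.7] sd [0.2 0.1 0.5] F [ 0.4  0.3 -0.3] g 0.802
tool delta mm [2.4 2.5 0.1] scaled [0.008 0.008 0.   ] turn 0.001
```

Request:
carry_out:
  targets:
    - [[0.008, 0.008, 0], 0]
    - [[0, 0, 0], 0]

```text
time: 15.2
ee_pos: [585.6, 147.5, 152.4]
eef_rot: [[-1.0, 0.001, 0.01], [0.001, 1.0, 0.003], [-0.01, 0.003, -1.0]]
ft_force: [-0.0, -0.3, 0.0]
grip_width: 0.803
```

Request:
carry_out:
  targets:
    - [[0, 0, 0], 0]
    - [[0, 0, 0], 0]
    - [[0, 0, 0], 0]
    - [[0, 0, 0], 0]
    - [[0, 0, 0], 0]
  grip: 1

```text
time: 15.82
ee_pos: [585.9, 146.7, 153.5]
eef_rot: [[-1.0, 0.0, 0.011], [0.0, 1.0, 0.001], [-0.011, 0.001, -1.0]]
ft_force: [-0.7, -0.7, 2.4]
grip_width: 0.53
```

```bash
python3 look.py l7; python3 avg.py 585 147 150.5
```

```text
15.825 [585.9 146.7 153.5] [[-1.0, 0.0, 0.011], [0.0, 1.0, 0.001], [-0.011, 0.001, -1.0]] [-0.7 -0.7  2.4] 0.5301140274808287
side [226.6 221.5]
top [184.7 153.5]
t 16.125 mean [585.9 146.7 153.5] sd [0. 0. 0.] F [-0.3 -1.3  2.3] g 0.533
tool delta mm [0.9 0.3 3. ] scaled [0.003 0.001 0.01 ] turn 0.0
```

View pics/l7.png

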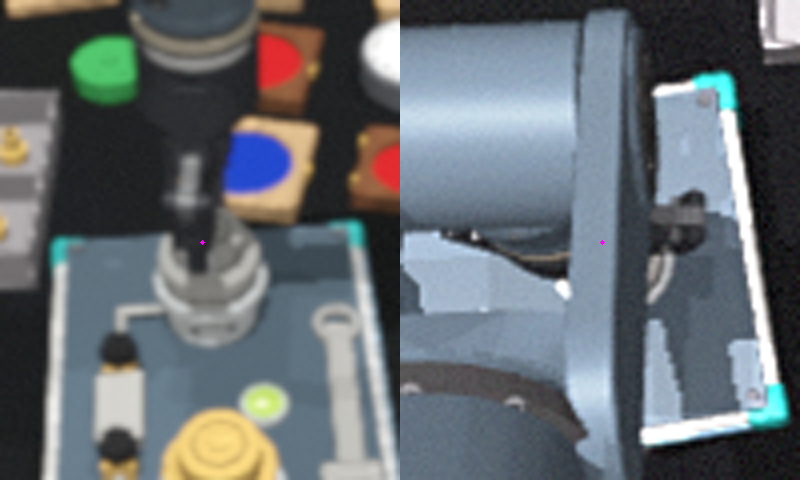

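Request:
carry_out:
  targets:
    - [[0, 0, -0.03], 0]
    - [[0, 0, -0.1], 0]
    - [[0, 0, -0.12], 0]
    - [[0, 0, -0.02], 0]
    - [[0, 0, 0], 0]

```text
time: 16.75
ee_pos: [582.1, 147.8, 233.0]
eef_rot: [[-1.0, 0.001, 0.002], [0.001, 1.0, 0.004], [-0.002, 0.004, -1.0]]
ft_force: [-0.1, 0.8, -3.5]
grip_width: 0.535
```

Request:
carry_out:
  targets:
    - [[0.02, -0.08, 0], 0]
    - [[0.05, -0.16, 0], 0]
    - [[0.05, -0.19, 0], 0]
    - [[0.05, -0.19, 0], 0]
    - [[0.05, -0.19, 0], 0]
    - [[0.05, -0.19, 0], 0]
    - [[0.05, -0.19, 0], 0]
    - [[0.05, -0.19, 0], 0]
    - [[0.05, -0.14, 0], 0]
    - [[0.02, -0.08, 0], 0]
    - [[0, -0.04, 0], 0]
    - [[0, 0, 0], 0]
    - [[0, 0, 0], 0]

```text
time: 18.38
ee_pos: [439.1, -352.0, 209.3]
eef_rot: [[-1.0, -0.0, -0.022], [-0.001, 1.0, 0.024], [0.022, 0.024, -0.999]]
ft_force: [0.7, 0.0, -1.7]
grip_width: 0.532
```

```bash
python3 avg.py 447 -347 45
```

```text
t 18.575 mean [ 439.3 -352.2  209.7] sd [0.1 0.2 0.3] F [-0.3 -1.3 -3.5] g 0.536
tool delta mm [-11.1   1.5 164.6] scaled [-0.037  0.005  0.549] turn -0.001
```

Request:
carry_out:
  targets:
    - [[-0.015, 0.005, 0.08], 0]
    - [[-0.01, 0, 0.18], 0]
    - [[0, 0, 0.15], 0]
    - [[0, 0, 0.1], 0]
    - [[0, 0, 0.03], 0]
    - [[0, 0, 0], 0]

```text
time: 19.32
ee_pos: [449.3, -348.2, 48.0]
eef_rot: [[-1.0, -0.006, -0.013], [-0.007, 1.0, 0.013], [0.013, 0.014, -1.0]]
ft_force: [-0.8, -1.0, -2.6]
grip_width: 0.533
```

```bash
python3 avg.py 447 -347 27
```

```text
t 19.525 mean [ 449.6 -348.8   48.9] sd [0.2 0.3 0.5] F [-0.7 -0.2 -2.5] g 0.536
tool delta mm [ 2.3  1.5 21.9] scaled [0.008 0.005 0.073] turn -0.004
```

Request:
carry_out:
  targets:
    - [[0.008, 0.005, 0.03], 0]
    - [[0, 0, 0.035], 0]
    - [[0, 0, 0.006], 0]
    - [[0, 0, 0], 0]

```text
time: 20.02
ee_pos: [447.6, -348.3, 28.4]
eef_rot: [[-1.0, -0.006, -0.009], [-0.006, 1.0, 0.009], [0.009, 0.009, -1.0]]
ft_force: [0.5, 0.3, -2.6]
grip_width: 0.532
```

```bash
python3 avg.py 447 -347 17.5; python3 look.py l8
```

```text
t 20.225 mean [ 447.7 -348.3   28.6] sd [0.1 0.1 0.2] F [-0.3 -1.3 -2.7] g 0.535
tool delta mm [ 0.6  1.3 11.1] scaled [0.002 0.004 0.037] turn -0.004
20.225 [ 447.8 -348.5   28.8] [[-1.0, -0.006, -0.008], [-0.006, 1.0, 0.008], [0.008, 0.008, -1.0]] [-0.3 -1.3 -2.7] 0.5352762473581641
side [281. 153.]
top [377.7 214. ]
```

View pics/l8.png

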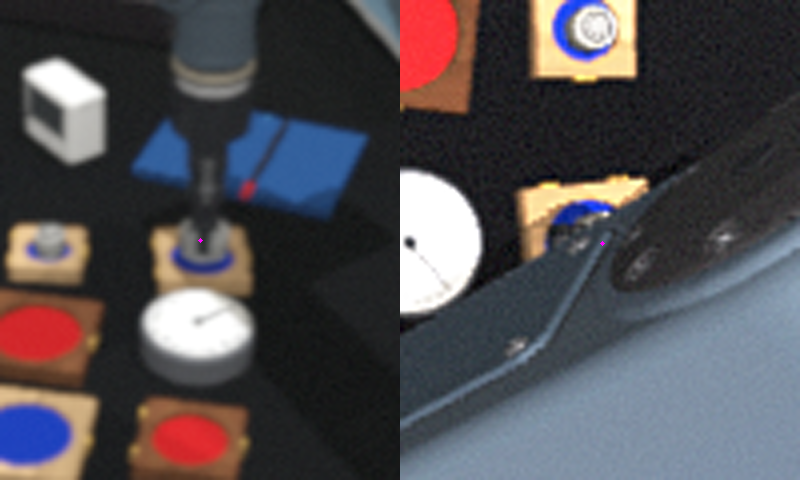

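Request:
carry_out:
  targets:
    - [[0.002, 0.004, 0.02], 0]
    - [[0, 0, 0.008], 0]
    - [[0, 0, 0.006], 0]
    - [[0, 0, 0.003], 0]
    - [[0, 0, 0], 0]

```text
time: 20.95
ee_pos: [447.0, -347.1, 17.8]
eef_rot: [[-1.0, -0.006, -0.008], [-0.006, 1.0, 0.008], [0.008, 0.008, -1.0]]
ft_force: [-0.2, -0.2, -2.2]
grip_width: 0.532
```

```bash
python3 avg.py 447 -347 17.5
```

```text
t 21.15 mean [ 447.  -347.1   17.7] sd [0. 0. 0.] F [-0.6  0.7  0.4] g 0.537
tool delta mm [0.  0.1 0.2] scaled [0.    0.    0.001] turn -0.004
```

Request:
carry_out:
  targets:
    - [[0, 0, 0], 0]
    - [[0, 0, 0], 0]
    - [[0, 0, 0], 0]
    - [[0, 0, -0.04], 0]
    - [[0, 0, -0.16], 0]
    - [[0, 0, -0.2], 0]
    - [[0, 0, -0.18], 0]
    - [[0, 0.08, -0.06], 0]
    - [[-0.03, 0.16, 0], 0]
    - [[-0.035, 0.2, 0], 0]
    - [[-0.035, 0.2, 0], 0]
    - [[-0.035, 0.2, 0], 0]
    - [[-0.035, 0.2, 0], 0]
    - [[-0.035, 0.2, 0], 0]
    - [[-0.035, 0.2, 0], 0]
    - [[-0.035, 0.2, 0], 0]
    - [[-0.035, 0.2, 0], 0]
    - [[-0.035, 0.2, 0], 0]
    - [[-0.02, 0.12, 0], 0]
    - [[0, 0.04, 0], 0]
  grip: -0.6

```text
time: 23.65
ee_pos: [562.3, 326.0, 232.0]
eef_rot: [[-1.0, -0.001, 0.018], [-0.001, 1.0, -0.003], [-0.018, -0.003, -1.0]]
ft_force: [0.6, -0.8, 0.3]
grip_width: 0.799
```

```bash
python3 m.py steel_medium 447 -347 21; python3 avg.py 556 314 185
```

```text
side place [([446.7, -349.3, 7.5], 0.49)]
top 0.59 366 385 206 223 [ 445.8 -345.3   21. ]
top place [([444.0, -343.2, 9.8], 0.66)]
t 24.15 mean [562.6 322.2 231.5] sd [0.1 0.2 0. ] F [-0.  -0.7  1. ] g 0.803
tool delta mm [ 7.4 -8.  46.4] scaled [ 0.025 -0.027  0.155] turn 0.002
```

Request:
carry_out:
  targets:
    - [[0.025, -0.025, 0.06], 0]
    - [[0, 0, 0.1], 0]
    - [[0, 0, 0.08], 0]
    - [[0, 0, 0.03], 0]
    - [[0, 0, 0], 0]

```text
time: 24.78
ee_pos: [558.5, 312.4, 150.1]
eef_rot: [[-1.0, 0.007, 0.021], [0.007, 1.0, -0.003], [-0.021, -0.003, -1.0]]
ft_force: [0.1, 0.7, 0.0]
grip_width: 0.799
```

```bash
python3 avg.py 556 314.5 150.5
```

```text
t 24.975 mean [559.  312.7 151. ] sd [0.3 0.2 0.5] F [ 0.4 -0.3 -0. ] g 0.802
tool delta mm [3.  1.8 0.4] scaled [0.01  0.006 0.001] turn 0.004
```

Request:
carry_out:
  targets:
    - [[0.01, 0.006, 0.002], -0.004]
    - [[0, 0, 0.002], 0]

```text
time: 25.22
ee_pos: [556.7, 315.4, 151.7]
eef_rot: [[-1.0, -0.001, 0.026], [-0.001, 1.0, -0.001], [-0.026, -0.001, -1.0]]
ft_force: [0.5, 0.4, -0.6]
grip_width: 0.802
```

Request:
carry_out:
  targets:
    - [[0, 0, 0], 0]
    - [[0, 0, 0], 0]
    - [[0, 0, 0], 0]
    - [[0, 0, 0], 0]
    - [[0, 0, 0], 0]
  grip: 1

```text
time: 25.85
ee_pos: [557.0, 314.5, 152.7]
eef_rot: [[-1.0, -0.001, 0.027], [-0.001, 1.0, -0.003], [-0.027, -0.003, -1.0]]
ft_force: [-0.9, -0.7, 3.0]
grip_width: 0.537
```

```bash
python3 look.py l9; python3 avg.py 556 314.5 150.5
```

```text
25.85 [557.  314.5 152.7] [[-1.0, -0.001, 0.027], [-0.001, 1.0, -0.003], [-0.027, -0.003, -1.0]] [-0.9 -0.7  3. ] 0.5367398842409072
side [229.4 275.4]
top [110.2 165.4]
t 26.15 mean [557.  314.5 152.7] sd [0. 0. 0.] F [-0.3 -1.6  2.3] g 0.537
tool delta mm [1.1 0.  2.2] scaled [0.004 0.    0.007] turn -0.001
```

View pics/l9.png

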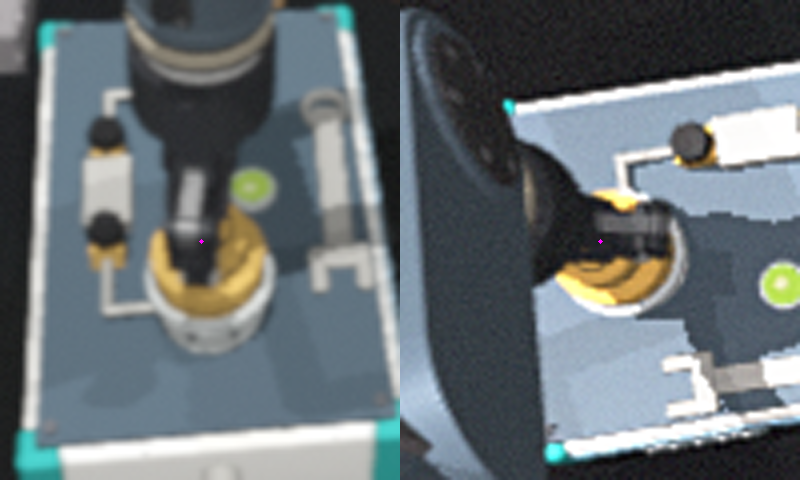

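Request:
carry_out:
  targets:
    - [[0, 0, -0.03], 0]
    - [[0, 0, -0.1], 0]
    - [[0, 0, -0.12], 0]
    - [[0, 0, -0.02], 0]
    - [[0, 0, 0], 0]

```text
time: 26.78
ee_pos: [551.5, 315.3, 231.3]
eef_rot: [[-1.0, -0.001, 0.017], [-0.001, 1.0, -0.002], [-0.017, -0.002, -1.0]]
ft_force: [-0.7, -0.4, -4.2]
grip_width: 0.536
```

Request:
carry_out:
  targets:
    - [[0.02, -0.08, 0], 0]
    - [[0.045, -0.16, 0], 0]
    - [[0.05, -0.19, 0], 0]
    - [[0.05, -0.19, 0], 0]
    - [[0.05, -0.19, 0], 0]
    - [[0.05, -0.19, 0], 0]
    - [[0.045, -0.17, 0], 0]
    - [[0.03, -0.12, 0], 0]
    - [[0.01, -0.05, 0], 0]
    - [[0, 0, 0], 0]
    - [[0, 0, 0], 0]

```text
time: 28.15
ee_pos: [436.9, -95.7, 215.9]
eef_rot: [[-1.0, -0.001, -0.005], [-0.001, 1.0, 0.004], [0.005, 0.004, -1.0]]
ft_force: [-0.1, -0.4, -4.1]
grip_width: 0.533
```

```bash
python3 avg.py 451 -90 45
```

```text
t 28.35 mean [437.1 -95.6 216.1] sd [0.2 0.1 0.2] F [-0.5  0.  -3.3] g 0.532
tool delta mm [-14.6   5.1 171.1] scaled [-0.049  0.017  0.57 ] turn -0.002
```

Request:
carry_out:
  targets:
    - [[-0.03, 0.01, 0.08], 0]
    - [[-0.01, 0.005, 0.18], 0]
    - [[0, 0, 0.16], 0]
    - [[0, 0, 0.11], 0]
    - [[0, 0, 0.03], 0]
    - [[0, 0, 0], 0]

```text
time: 29.1
ee_pos: [456.7, -89.7, 46.6]
eef_rot: [[-1.0, -0.009, 0.008], [-0.01, 1.0, -0.003], [-0.008, -0.003, -1.0]]
ft_force: [0.4, -0.2, -2.9]
grip_width: 0.534
```

```bash
python3 avg.py 451 -90 26
```

```text
t 29.3 mean [457.1 -90.   47.4] sd [0.2 0.2 0.5] F [ 0.1 -0.1 -3.8] g 0.536
tool delta mm [ 6.3  0.1 21.3] scaled [0.021 0.    0.071] turn -0.006
```

Request:
carry_out:
  targets:
    - [[0.021, 0, 0.03], 0.006]
    - [[0, 0, 0.035], 0]
    - [[0, 0, 0.006], 0]
    - [[0, 0, 0], 0]

```text
time: 29.8
ee_pos: [451.7, -91.0, 26.8]
eef_rot: [[-1.0, 0.002, 0.014], [0.001, 1.0, -0.006], [-0.015, -0.006, -1.0]]
ft_force: [-0.5, 0.3, -3.0]
grip_width: 0.535
```

```bash
python3 avg.py 451 -90 16.7
```

```text
t 30.0 mean [451.9 -91.1  27. ] sd [0.1 0.  0.1] F [ 0.1  0.2 -3.9] g 0.536
tool delta mm [ 1.   1.1 10.2] scaled [0.003 0.004 0.034] turn 0.001
```

Request:
carry_out:
  targets:
    - [[0.003, 0.004, 0.018], 0]
    - [[0, 0, 0.008], 0]
    - [[0, 0, 0.006], 0]
    - [[0, 0, 0.003], 0]
    - [[0, 0, 0], 0]

```text
time: 30.62
ee_pos: [451.4, -89.9, 16.8]
eef_rot: [[-1.0, 0.001, 0.016], [0.001, 1.0, -0.006], [-0.016, -0.006, -1.0]]
ft_force: [1.3, 0.8, -2.5]
grip_width: 0.535
```

```bash
python3 avg.py 451 -90 16.7
```

```text
t 30.825 mean [451.4 -89.9  16.8] sd [0. 0. 0.] F [-1.   1.1  0.6] g 0.537
tool delta mm [ 0.4 -0.1  0.1] scaled [ 0.001 -0.     0.   ] turn 0.001
```

Request:
carry_out:
  targets:
    - [[0, 0, 0], 0]
    - [[0, 0, 0], 0]
    - [[0, 0, 0], 0]
    - [[0, 0, -0.04], 0]
    - [[0, 0, -0.16], 0]
    - [[0, 0, -0.2], 0]
    - [[0, 0, -0.18], 0]
    - [[-0.04, 0.06, -0.02], 0]
    - [[-0.08, 0.14, 0], 0]
    - [[-0.09, 0.17, 0], 0]
    - [[-0.09, 0.17, 0], 0]
    - [[-0.08, 0.14, 0], 0]
    - [[-0.05, 0.08, 0], 0]
    - [[-0.01, 0.03, 0], 0]
    - [[0, 0, 0], 0]
  grip: -0.6

```text
time: 32.7
ee_pos: [584.2, 153.8, 213.4]
eef_rot: [[-1.0, 0.004, 0.027], [0.004, 1.0, -0.01], [-0.027, -0.01, -1.0]]
ft_force: [-0.4, -0.7, 0.0]
grip_width: 0.8
```

```bash
python3 m.py brass_medium 451 -90 21; python3 m.py steel_large 585 147 135; python3 avg.py 585 147 175
```

```text
side 0.7 271 286 193 208 [450.4 -88.6  21. ]
side place [([452.3, -87.8, 14.0], 0.69)]
top 0.64 272 288 205 221 [449.9 -88.2  21. ]
top place [([451.3, -91.2, 9.4], 0.56)]
tri [450.2 -88.2  21.4] 0.5
side 0.96 215 239 216 238 [584.4 147.9 135. ]
side place [([583.9, 146.1, 124.5], 0.92)]
top 0.77 186 199 153 169 [572.6 132.4 135. ]
top place [([587.5, 145.1, 125.1], 0.73)]
tri [580.8 134.5 119.8] 11.9
t 33.5 mean [585.1 153.6 213.2] sd [0.  0.1 0. ] F [-0.7 -0.3 -0.7] g 0.795
tool delta mm [ 1.1 -6.3 38.2] scaled [ 0.004 -0.021  0.127] turn 0.003
```

Request:
carry_out:
  targets:
    - [[0.006, -0.021, 0.05], 0]
    - [[0, 0, 0.1], 0]
    - [[0, 0, 0.1], 0]
    - [[0, 0, 0.03], 0]
    - [[0, 0, 0], 0]
  grip: -1

```text
time: 34.12
ee_pos: [584.8, 145.1, 124.6]
eef_rot: [[-1.0, 0.005, 0.027], [0.005, 1.0, -0.01], [-0.027, -0.01, -1.0]]
ft_force: [0.3, 0.5, 0.3]
grip_width: 0.999
```

```bash
python3 avg.py 585 147 125
```

```text
t 34.325 mean [585.4 145.3 125.7] sd [0.5 0.1 0.7] F [ 0.1 -0.9  0.2] g 1.001
tool delta mm [0.5 1.7 0.6] scaled [0.002 0.006 0.002] turn 0.003
```

Request:
carry_out:
  targets:
    - [[0.002, 0.006, 0.004], 0]
    - [[0, 0, 0.002], 0]

```text
time: 34.58
ee_pos: [586.4, 147.5, 126.3]
eef_rot: [[-0.999, 0.004, 0.034], [0.004, 1.0, -0.01], [-0.034, -0.009, -0.999]]
ft_force: [0.3, 0.6, -0.3]
grip_width: 1.003
```

Request:
carry_out:
  targets:
    - [[0, 0, 0], 0]
    - [[0, 0, 0], 0]
    - [[0, 0, 0], 0]
    - [[0, 0, 0], 0]
    - [[0, 0, 0], 0]
  grip: 1

```text
time: 35.2
ee_pos: [586.8, 146.7, 127.8]
eef_rot: [[-0.999, 0.003, 0.036], [0.003, 1.0, -0.011], [-0.036, -0.011, -0.999]]
ft_force: [0.1, -1.3, 1.4]
grip_width: 0.744
```

```bash
python3 look.py l10; python3 avg.py 585 147 125
```

```text
35.2 [586.8 146.7 127.8] [[-0.999, 0.003, 0.036], [0.003, 1.0, -0.011], [-0.036, -0.011, -0.999]] [ 0.1 -1.3  1.4] 0.7439045100539626
side [226.6 228.2]
top [186.2 154.8]
t 35.5 mean [586.8 146.7 127.7] sd [0. 0. 0.] F [-1.3 -1.4  1.6] g 0.748
tool delta mm [1.9 0.4 2.7] scaled [0.006 0.001 0.009] turn 0.002
```

View pics/l10.png

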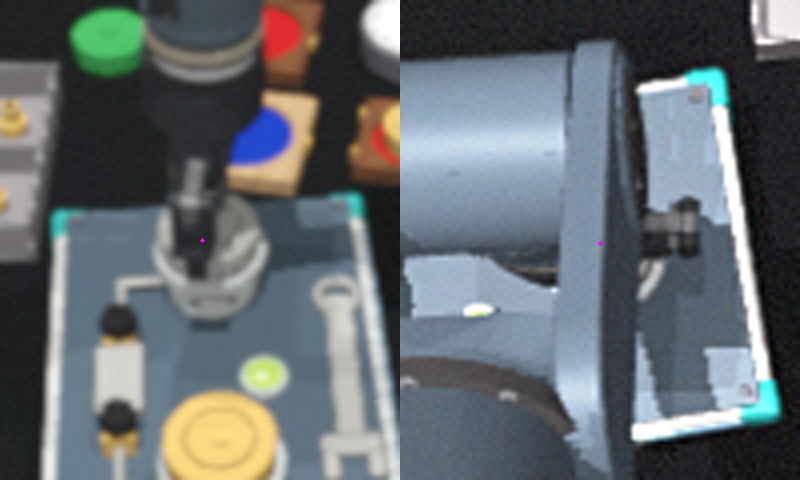

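Request:
carry_out:
  targets:
    - [[0, 0, -0.02], 0]
    - [[0, 0, -0.06], 0]
    - [[0, 0, -0.08], 0]
    - [[0, 0, -0.03], 0]
    - [[0, 0, 0], 0]

```text
time: 36.12
ee_pos: [579.8, 148.0, 180.6]
eef_rot: [[-1.0, 0.004, 0.021], [0.004, 1.0, -0.01], [-0.021, -0.01, -1.0]]
ft_force: [0.1, 0.4, -5.7]
grip_width: 0.747
```

Request:
carry_out:
  targets:
    - [[0, -0.06, 0], 0]
    - [[0, -0.12, 0], 0]
    - [[0, -0.16, 0], 0]
    - [[0, -0.16, 0], 0]
    - [[0, -0.13, 0], 0]
    - [[0, -0.08, 0], 0]
    - [[0, -0.04, 0], 0]
    - [[0, 0, 0], 0]
    - [[0, 0, 0], 0]

```text
time: 37.25
ee_pos: [573.1, -88.8, 174.8]
eef_rot: [[-1.0, 0.005, 0.007], [0.005, 1.0, -0.009], [-0.007, -0.009, -1.0]]
ft_force: [-0.5, 0.1, -5.7]
grip_width: 0.745
```

```bash
python3 avg.py 589 -83 45
```

```text
t 37.45 mean [573.3 -88.6 175. ] sd [0.2 0.1 0.1] F [ 0.1 -0.5 -5.5] g 0.743
tool delta mm [-14.7   7.  130. ] scaled [-0.049  0.023  0.433] turn 0.002
```

Request:
carry_out:
  targets:
    - [[-0.03, 0.012, 0.06], 0]
    - [[-0.01, 0.008, 0.14], 0]
    - [[0, 0, 0.13], 0]
    - [[0, 0, 0.08], 0]
    - [[0, 0, 0.02], 0]
    - [[0, 0, 0], 0]

```text
time: 38.2
ee_pos: [591.9, -80.3, 39.2]
eef_rot: [[-1.0, -0.001, 0.013], [-0.001, 1.0, -0.01], [-0.013, -0.01, -1.0]]
ft_force: [-0.0, -0.2, -4.5]
grip_width: 0.743
```

```bash
python3 avg.py 589 -83 23
```

```text
t 38.4 mean [592.2 -80.6  40.2] sd [0.3 0.2 0.7] F [ 0.4 -0.3 -4.5] g 0.747
tool delta mm [ 3.5 -2.3 17.2] scaled [ 0.012 -0.008  0.057] turn -0.0
```

Request:
carry_out:
  targets:
    - [[0.012, -0.008, 0.03], 0]
    - [[0, 0, 0.025], 0]
    - [[0, 0, 0.003], 0]
    - [[0, 0, 0], 0]

```text
time: 38.9
ee_pos: [590.1, -84.3, 24.3]
eef_rot: [[-1.0, 0.0, 0.019], [0.0, 1.0, -0.013], [-0.019, -0.013, -1.0]]
ft_force: [0.3, 0.6, -5.0]
grip_width: 0.746
```

```bash
python3 avg.py 589 -83 13.7; python3 look.py l11
```

```text
t 39.1 mean [590.1 -84.3  24.4] sd [0.1 0.  0.1] F [-0.4  0.1 -5.9] g 0.742
tool delta mm [ 1.4  1.4 10.7] scaled [0.005 0.005 0.036] turn -0.0
39.1 [590.2 -84.3  24.6] [[-1.0, 0.0, 0.019], [-0.0, 1.0, -0.013], [-0.019, -0.013, -1.0]] [-0.4  0.1 -5.9] 0.7418807428221581
side [236.1 198.3]
top [278.3 160.3]
```

View pics/l11.png

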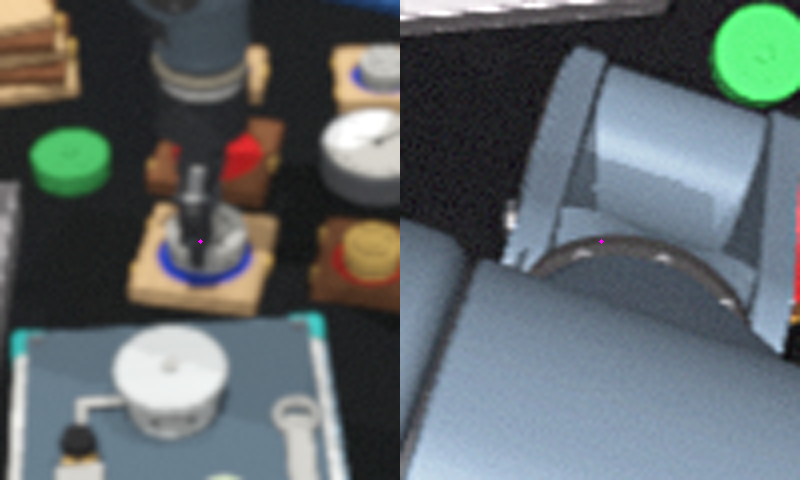

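The large steel mass hangs centred above its blue recess (side view, around 200,240). Lowering it.

Request:
carry_out:
  targets:
    - [[0.005, 0.005, 0.018], 0]
    - [[0, 0, 0.008], 0]
    - [[0, 0, 0.006], 0]
    - [[0, 0, 0.004], 0]
    - [[0, 0, 0], 0]

```text
time: 39.83
ee_pos: [588.8, -82.7, 14.0]
eef_rot: [[-1.0, 0.0, 0.019], [-0.0, 1.0, -0.013], [-0.019, -0.013, -1.0]]
ft_force: [-0.4, 0.8, -3.0]
grip_width: 0.74
```

```bash
python3 avg.py 589 -83 13.7
```

```text
t 40.025 mean [588.7 -82.7  13.9] sd [0.  0.  0.1] F [-2.1  0.3 -1.7] g 0.742
tool delta mm [-0.3 -0.3  0.2] scaled [-0.001 -0.001  0.001] turn -0.0
```

Request:
carry_out:
  targets:
    - [[0, 0, 0.002], 0]
    - [[0, 0, 0], 0]
    - [[0, 0, 0], 0]

```text
time: 40.4
ee_pos: [588.7, -82.7, 13.8]
eef_rot: [[-1.0, -0.0, 0.019], [-0.0, 1.0, -0.013], [-0.019, -0.013, -1.0]]
ft_force: [-0.9, 0.8, -1.4]
grip_width: 0.745
```

Request:
carry_out:
  targets:
    - [[0, 0, 0], 0]
    - [[0, 0, 0], 0]
    - [[0, 0, 0], 0]
    - [[0, 0, -0.04], 0]
    - [[0, 0, -0.16], 0]
    - [[0, 0, -0.2], 0]
    - [[0, 0, -0.18], 0]
    - [[0, 0.08, -0.02], 0]
    - [[0.01, 0.16, 0], 0]
    - [[0.02, 0.2, 0], 0]
    - [[0.02, 0.2, 0], 0]
    - [[0.02, 0.2, 0], 0]
    - [[0.02, 0.2, 0], 0]
    - [[0.01, 0.15, 0], 0]
    - [[0, 0.08, 0], 0]
    - [[0, 0.02, 0], 0]
    - [[0, 0, 0], 0]
  grip: -1

```text
time: 42.52
ee_pos: [560.6, 316.1, 207.0]
eef_rot: [[-0.999, 0.003, 0.047], [0.003, 1.0, -0.015], [-0.047, -0.015, -0.999]]
ft_force: [-0.3, -0.7, -0.3]
grip_width: 1.003
```

```bash
python3 m.py steel_large 588 -83 21; python3 m.py brass_large 556 314 135; python3 avg.py 556 314.5 165
```

```text
side place []
top 0.95 265 289 150 174 [586.  -80.3  21. ]
top place [([589.1, -79.4, 9.9], 0.94)]
side 0.81 216 244 266 294 [552.3 318.  135. ]
side place [([560.8, 306.6, 124.9], 0.89)]
top 0.57 97 128 165 181 [543.3 314.6 135. ]
top place []
tri [548.2 315.9 131.6] 9.0
t 43.325 mean [560.7 316.3 206.5] sd [0.  0.1 0. ] F [-0.2  0.3 -0.5] g 1.003
tool delta mm [ 6.6 -1.2 41.3] scaled [ 0.022 -0.004  0.138] turn 0.002
```

Request:
carry_out:
  targets:
    - [[0.03, -0.004, 0.05], 0]
    - [[0, 0, 0.1], 0]
    - [[0, 0, 0.09], 0]
    - [[0, 0, 0.025], 0]
    - [[0, 0, 0], 0]

```text
time: 43.95
ee_pos: [556.7, 315.0, 126.4]
eef_rot: [[-0.999, 0.003, 0.05], [0.002, 1.0, -0.014], [-0.05, -0.013, -0.999]]
ft_force: [-0.5, 0.7, 0.0]
grip_width: 1.0
```

```bash
python3 avg.py 556 314.5 124
```

```text
t 44.15 mean [557.1 315.1 127.2] sd [0.3 0.1 0.5] F [ 0.4 -0.4  0.1] g 1.0
tool delta mm [ 1.3 -0.6  3.1] scaled [ 0.004 -0.002  0.01 ] turn 0.001
```

Request:
carry_out:
  targets:
    - [[0.004, -0.002, 0.012], 0]
    - [[0, 0, 0.002], 0]

```text
time: 44.4
ee_pos: [557.0, 314.8, 124.7]
eef_rot: [[-0.998, 0.003, 0.055], [0.002, 1.0, -0.012], [-0.055, -0.012, -0.998]]
ft_force: [-0.1, -0.5, -0.4]
grip_width: 1.001
```

Request:
carry_out:
  targets:
    - [[0, 0, 0], 0]
    - [[0, 0, 0], 0]
    - [[0, 0, 0], 0]
    - [[0, 0, 0], 0]
    - [[0, 0, 0], 0]
  grip: 1

```text
time: 45.02
ee_pos: [557.2, 314.2, 125.8]
eef_rot: [[-0.998, 0.002, 0.056], [0.002, 1.0, -0.013], [-0.056, -0.013, -0.998]]
ft_force: [-1.6, 0.3, 1.1]
grip_width: 0.742
```

```bash
python3 avg.py 556 314.5 124; python3 look.py l12
```

```text
t 45.225 mean [557.2 314.2 125.8] sd [0. 0. 0.] F [ 0.5 -1.3  1.2] g 0.748
tool delta mm [1.3 0.4 1.7] scaled [0.004 0.001 0.006] turn 0.001
45.225 [557.2 314.2 125.8] [[-0.998, 0.002, 0.056], [0.002, 1.0, -0.013], [-0.056, -0.013, -0.998]] [ 0.5 -1.3  1.2] 0.747710376157182
side [229.8 282.2]
top [114.3 166.7]
```

View pics/l12.png

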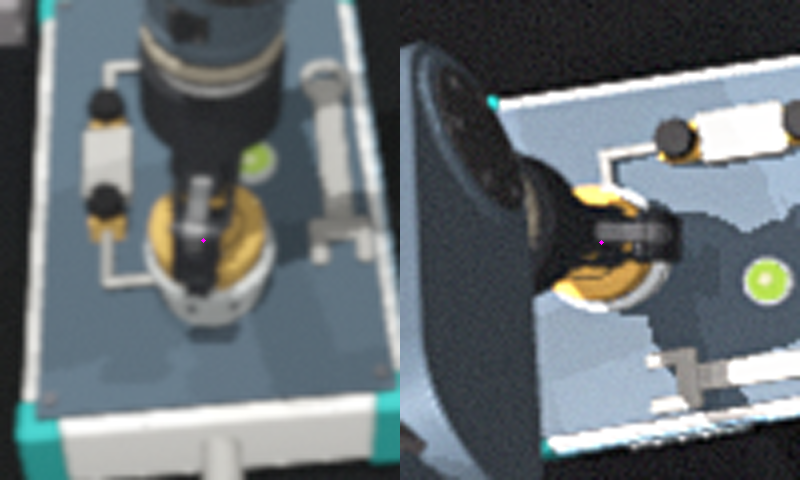

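Request:
carry_out:
  targets:
    - [[0, 0, -0.02], 0]
    - [[0, 0, -0.06], 0]
    - [[0, 0, -0.09], 0]
    - [[0, 0, -0.06], 0]
    - [[0, 0, -0.02], 0]
    - [[0, 0, 0], 0]

```text
time: 46.08
ee_pos: [548.8, 315.1, 200.2]
eef_rot: [[-0.999, 0.003, 0.045], [0.002, 1.0, -0.014], [-0.045, -0.014, -0.999]]
ft_force: [-0.2, -0.8, -6.6]
grip_width: 0.744
```

Request:
carry_out:
  targets:
    - [[0, -0.06, 0], 0]
    - [[-0.01, -0.12, 0], 0]
    - [[-0.02, -0.18, 0], 0]
    - [[-0.02, -0.19, 0], 0]
    - [[-0.02, -0.19, 0], 0]
    - [[-0.02, -0.19, 0], 0]
    - [[-0.02, -0.19, 0], 0]
    - [[-0.02, -0.19, 0], 0]
    - [[-0.02, -0.18, 0], 0]
    - [[-0.01, -0.14, 0], 0]
    - [[0, -0.08, 0], 0]
    - [[0, -0.04, 0], 0]
    - [[0, 0, 0], 0]
    - [[0, 0, 0], 0]

```text
time: 47.82
ee_pos: [584.9, -235.1, 199.0]
eef_rot: [[-1.0, 0.006, 0.023], [0.006, 1.0, -0.013], [-0.023, -0.013, -1.0]]
ft_force: [-0.2, 0.4, -6.6]
grip_width: 0.744
```

```bash
python3 avg.py 594.5 -218 45
```

```text
t 48.025 mean [ 585.2 -235.   199.2] sd [0.3 0.1 0.2] F [ 0.   0.2 -6.6] g 0.749
tool delta mm [ -5.5  19.3 154.2] scaled [-0.018  0.064  0.514] turn 0.003
```

Request:
carry_out:
  targets:
    - [[-0.008, 0.04, 0.06], 0]
    - [[0, 0.02, 0.16], 0]
    - [[0, 0, 0.16], 0]
    - [[0, 0, 0.09], 0]
    - [[0, 0, 0.02], 0]
    - [[0, 0, 0], 0]

```text
time: 48.78
ee_pos: [597.7, -216.7, 52.9]
eef_rot: [[-0.999, -0.002, 0.033], [-0.002, 1.0, -0.019], [-0.033, -0.019, -0.999]]
ft_force: [0.1, 0.1, -4.7]
grip_width: 0.75
```

```bash
python3 avg.py 594.5 -218 22
```

```text
t 48.975 mean [ 598.  -217.1   53.6] sd [0.2 0.3 0.5] F [ 0.4  0.2 -6.8] g 0.742
tool delta mm [ 4.7 -0.2 31.5] scaled [ 0.016 -0.001  0.105] turn -0.001
```

Request:
carry_out:
  targets:
    - [[0.016, -0.001, 0.04], 0]
    - [[0, 0, 0.045], 0]
    - [[0, 0, 0.015], 0]
    - [[0, 0, 0], 0]

```text
time: 49.48
ee_pos: [594.8, -219.2, 23.4]
eef_rot: [[-0.999, -0.0, 0.038], [-0.001, 1.0, -0.022], [-0.038, -0.022, -0.999]]
ft_force: [-0.0, 0.2, -6.9]
grip_width: 0.745
```

```bash
python3 avg.py 594.5 -218 11.8
```

```text
t 49.675 mean [ 595.1 -219.3   23.9] sd [0.2 0.1 0.4] F [-0.5 -0.9 -6.3] g 0.747
tool delta mm [ 1.1  1.6 12.1] scaled [0.004 0.005 0.04 ] turn -0.001
```

Request:
carry_out:
  targets:
    - [[0.004, 0.005, 0.02], 0]
    - [[0, 0, 0.01], 0]
    - [[0, 0, 0.006], 0]
    - [[0, 0, 0.003], 0]
    - [[0, 0, 0], 0]

```text
time: 50.3
ee_pos: [595.1, -218.3, 12.4]
eef_rot: [[-0.999, -0.001, 0.04], [-0.002, 1.0, -0.024], [-0.04, -0.024, -0.999]]
ft_force: [-0.7, -0.0, -5.5]
grip_width: 0.749
```

```bash
python3 avg.py 594.5 -218 11.8
```

```text
t 50.5 mean [ 595.2 -218.3   12.5] sd [0.  0.  0.1] F [-0.1  0.6 -6.7] g 0.748
tool delta mm [0.7 0.3 0.7] scaled [0.002 0.001 0.002] turn -0.001
```

Request:
carry_out:
  targets:
    - [[0.002, 0, 0.004], 0]
    - [[0, 0, 0.002], 0]
    - [[0, 0, 0], 0]
    - [[0, 0, 0], 0]

```text
time: 51.0
ee_pos: [595.1, -218.4, 12.2]
eef_rot: [[-0.999, -0.001, 0.042], [-0.002, 1.0, -0.024], [-0.042, -0.024, -0.999]]
ft_force: [-0.6, 0.0, -2.9]
grip_width: 0.747
```

```bash
python3 avg.py 594.5 -218 11.3
```

```text
t 51.2 mean [ 595.1 -218.4   12.2] sd [0. 0. 0.] F [ 0.   0.3 -3.4] g 0.75
tool delta mm [0.7 0.4 0.9] scaled [0.002 0.001 0.003] turn -0.001
```

Half the weight now rests on the felt, so I'll release and retreat clear of the cases.

Request:
carry_out:
  targets:
    - [[0, 0, 0.002], 0]
    - [[0, 0, 0], 0]

```text
time: 51.45
ee_pos: [595.1, -218.4, 12.2]
eef_rot: [[-0.999, -0.001, 0.042], [-0.002, 1.0, -0.024], [-0.042, -0.024, -0.999]]
ft_force: [-0.3, 0.4, -2.3]
grip_width: 0.749
```

Request:
carry_out:
  targets:
    - [[0, 0, 0], 0]
    - [[0, 0, 0], 0]
    - [[0, 0, 0], 0]
    - [[0, 0, -0.04], 0]
    - [[0, 0, -0.16], 0]
    - [[0, 0, -0.2], 0]
    - [[0, 0, -0.2], 0]
    - [[0, 0.08, -0.05], 0]
    - [[0, 0.16, 0], 0]
    - [[0, 0.2, 0], 0]
    - [[0, 0.2, 0], 0]
    - [[0, 0.2, 0], 0]
    - [[0, 0.2, 0], 0]
    - [[0, 0.2, 0], 0]
    - [[0, 0.2, 0], 0]
    - [[0, 0.2, 0], 0]
    - [[0, 0.1, 0], 0]
    - [[0, 0, 0], 0]
    - [[0, 0, 0], 0]
  grip: -1

```text
time: 53.82
ee_pos: [581.0, 327.1, 200.0]
eef_rot: [[-0.999, -0.002, 0.046], [-0.003, 0.999, -0.032], [-0.045, -0.032, -0.998]]
ft_force: [0.1, 0.1, -0.2]
grip_width: 1.002
```

```bash
for a in "brass_large 593.5 -218" "steel_large 588 -83" "steel_small 595 -346" "steel_medium 447 -347" "brass_medium 451 -90"; do echo $a; python3 m.py $a 21; done
python3 - <<'E'
from h import *
o=[]
for c,(x,y) in dict(side=(220,140),top=(250,130)).items():
    im=viewer.camera(c)[y:y+(90 if c=='side' else 110),x:x+(90 if c=='side' else 150)]
    o.append(cv2.resize(im,(0,0),fx=390/im.shape[1],fy=390/im.shape[1],interpolation=cv2.INTER_CUBIC))
h=max(i.shape[0] for i in o); o=[cv2.copyMakeBorder(i,0,h-i.shape[0],0,0,cv2.BORDER_CONSTANT) for i in o]
cv2.imwrite('pics/end.png',np.hstack(o)[:,:,::-1]); s=status.read_state(); print(s['time'],s['ee_pos'],s['ft_force'])
E
```

```text
brass_large 593.5 -218
side place []
top 0.58 315 340 148 171 [ 593.8 -216.5   21. ]
top place [([594.3, -220.3, 12.2], 0.84)]
steel_large 588 -83
side 0.48 234 247 192 208 [576.  -79.8  21. ]
side place [([590.5, -83.9, 7.9], 0.51)]
top place [([592.5, -80.8, 8.8], 0.61)]
steel_small 595 -346
side place []
top 0.54 368 380 155 165 [ 593.4 -345.    21. ]
top place [([590.4, -345.1, 8.5], 0.62)]
steel_medium 447 -347
side place []
top 0.55 366 384 207 223 [ 445.4 -345.2   21. ]
top place [([443.3, -346.5, 9.4], 0.84)]
brass_medium 451 -90
side 0.54 272 284 195 207 [450.9 -85.8  21. ]
side place [([448.9, -86.7, 12.5], 0.46)]
top 0.54 271 288 205 221 [449.7 -87.8  21. ]
top place [([452.3, -92.1, 10.4], 0.64)]
tri [450.3 -88.   19. ] 1.2Traceback (most recent call last):
  File "<stdin>", line 4, in <module>
ValueError: 200 camera calls are used up
```

```bash
python3 -c "
from rig import job; print(job.close_job())"
```

```text
the job is handed in; nothing more can be done
None
```

All five masses are in their own cases, and I handed the job in at about 55 s of the 144 s allowed. I took them off one at a time: small, medium and large steel into the blue-lined cases, medium and large brass into the red-lined ones. Each was lowered until the felt was reached before I released it, and none was dropped. The gripper ended open and clear of the cases, over the balance.

**Position:** The last top-view measurements put four masses within about 3 mm of their cases' centres, against the 10 mm allowed. For the medium brass mass the centre came from the detector rather than the felt outline, and it also agreed within about 3 mm. Measured heights were about 8–12 mm, which fits masses seated on the felt at 10 mm.

**Checks that failed or disagreed:**
- The side view did not find the large brass, small steel or medium steel masses in the last check, so those rest on the top view alone.
- The side outline of the large steel mass was cut off, about 12 mm out in x. The position estimates from both cameras still agreed within 5 mm of its case's centre.
- I ran out of camera calls, so there was no closing picture.
- Tilt after release was not measured. The tool had leaned up to about 0.06 rad, and I relied on the masses settling flat.

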